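# Sort salvaged components into their parts drawers

### The job

Put the five salvaged parts away: both capacitors, both heatsinks and the transformer each go into the big bay of the drawer whose small bay shows a sample of that same kind. Stand every part upright on the drawer's floor, not on top of another part or a wall, and leave the black knob and the green ring, which have no drawer, where they lie on the bench.

Things in the scene. Friction and masses are not known exactly. Their poses are not given: they have to be found in the camera images.
- drawer_cap: Grey open drawer, fixed, with a capacitor sample. Outside 106 (x) x 185 (y) x 18 mm high; floor and walls 3 mm. Origin: centre of underside. Small bay at the pull-tab end (y -89 to -46 mm): the sample, screwed down at (0, -68) mm, top up to 49 mm above bench. Big empty bay: x -50 to 50, y -43 to 89, middle (0, 23) mm, floor 3 mm above bench
- drawer_sink: Grey open drawer, fixed, with a heatsink sample. Outside 106 (x) x 185 (y) x 18 mm high; floor and walls 3 mm. Origin: centre of underside. Small bay at the pull-tab end (y -89 to -46 mm): the sample, screwed down at (0, -68) mm, top up to 49 mm above bench. Big empty bay: x -50 to 50, y -43 to 89, middle (0, 23) mm, floor 3 mm above bench
- drawer_trafo: Grey open drawer, fixed, with a transformer sample. Outside 106 (x) x 185 (y) x 18 mm high; floor and walls 3 mm. Origin: centre of underside. Small bay at the pull-tab end (y -89 to -46 mm): the sample, screwed down at (0, -68) mm, top up to 49 mm above bench. Big empty bay: x -50 to 50, y -43 to 89, middle (0, 23) mm, floor 3 mm above bench
- cap_1_center (a point): First electrolytic capacitor: a smooth black upright cylinder with a bright aluminium top, 32 mm diameter, 46 mm high, about 60 g. The point is its centre, 23 mm above its underside; z is its axis, up. It stands upright, loose, on the bench at the start
- cap_2_center (a point): Second electrolytic capacitor: a smooth black upright cylinder with a bright aluminium top, 32 mm diameter, 46 mm high, about 60 g. The point is its centre, 23 mm above its underside; z is its axis, up. It stands upright, loose, on the bench at the start
- sink_1_center (a point): First aluminium finned heatsink: an upright block of vertical fins, 42 mm along x, 30 mm along y (fin tip to fin tip), 40 mm high, about 70 g. The point is its centre, 20 mm above its underside; z up. Grip it across the fin tips, along y. It stands upright, loose, on the bench at the start
- sink_2_center (a point): Second aluminium finned heatsink: an upright block of vertical fins, 42 mm along x, 30 mm along y (fin tip to fin tip), 40 mm high, about 70 g. The point is its centre, 20 mm above its underside; z up. Grip it across the fin tips, along y. It stands upright, loose, on the bench at the start
- trafo_1_center (a point): The small transformer: a dark laminated iron core 42 mm along x, 18 mm along y, 38 mm high, with a copper winding bulging out of both faces to 36 mm along y; about 180 g. The point is its centre, 19 mm above its underside; z up. Grip it by the ends of the core, along x. It stands upright, loose, on the bench at the start
- knob_1_center (a point): Black control knob, round and stepped, 34 mm diameter, 18 mm high, loose on the bench; the point is its centre. No drawer for it: it stays where it is
- ring_1_center (a point): Green ferrite ring, 38 mm diameter with a 20 mm hole, 14 mm high, lying flat and loose on the bench; the point is its centre. No drawer for it: it stays where it is
Mind the look-alikes: they are no part of the job. Leave any purple look-alike of the part that bears sink_1_center alone.

How it is judged:
By the outcome, as a careful person would: the job done as asked, in the order asked, and still so for the second after the job is handed in, with the robot touching nothing.
It also fails if it takes over 104 s, if anything falls off the work surface, if the arm or the gripper's body presses on something with over 40 N, if the wrist force passes 120 N, or if a joint passes its speed limit or range.

### The arm

A 7-joint arm with a two-finger parallel gripper is mounted at the origin on the work surface. World frame = base frame: x ahead of the robot, y to its left, z up, the work surface at z = 0. Lengths are in mm, angles in rad, forces in N, time in s.
With the tool pointing down it reaches from about 425 to 875 mm from the base axis. Payload 9.9 kg.
Tool frame: the origin (TCP) lies between the finger pads; the fingertips stand r.tip_reach ahead of it and the grasp point (between the pads) lies 5 mm behind it (r.tip_reach is the distance from the TCP to the fingertips, in mm); z points along the fingers, y is the line along which they close (so a half turn about z gives the same grasp; the last joint's range is limited). The gripper opens to 85 mm and grips with 20 to 120 N. Pads are 22 mm wide; open, the fingers measure 114 mm over their backs; the gripper's body (76 mm by 85 mm) begins 54 mm behind the grasp point. The pads swing forward as they close: fully open they stand 13 mm farther back than shut.
Start: joints at [1.251, 0.576, 0.025, 1.437, -0.015, 1.129, -0.057], TCP at [157.698, -656.324, 245.289] pointing down, gripper open.
Joint ranges: [-2.76, 2.76], [-0.34, 2.15], [-1.52, 1.57], [0.19, 2.46], [-1.09, 4.23], [0.17, 1.99], [-2.82, 2.82]. Speed limits (rad/s): [2.22, 2.22, 3.01, 3.01, 3.14, 3.14, 3.14].

### API

Orientations are given as a rotation vector (axis times angle).
In Python, from plant import r gives the robot as it stands.
- The arm moves only by the shell command python3 -m creep 'ROWS' [OPENING] [FORCE]. ROWS is JSON, a list of rows, each a list of 6 numbers: the shift along the world's x, y, z in units of 0.02 m (1.0 is 0.02 m), then the turn, a rotation vector about the world's x, y, z in units of 0.12 rad (1.0 is 0.12 rad). In form: [[tx, ty, tz, wx, wy, wz], ...]. A call has 1 to 12 rows; each row shifts and turns the commanded pose from where the row before left it; what a row does not reach is not made up. A row lasts 1/10 s, in which the tool goes at most 50 mm and 8.59 degrees, less where a joint would pass 70% of its speed; a pose out of reach is approached as far as the arm can. A call with a number of a shift or a turn outside -1 to 1 is refused whole. A call with a gripper value outside its range is refused whole. OPENING is the opening in per cent of the stroke, from 0 (shut) to 100 (fully open), set as the call begins (- or left out, the last holds). The fingers move at their own pace and stop on an object; FORCE is the grip in N (left out, the last holds). Time passes only in rows, so rows that do not move let the fingers close. It gives the time, the measured TCP pose, the force, the opening and the grip force at its end, in the units of the state.
- r.sense(): the state, without advancing time (a new reading comes with each control period).
- r.camera(name): name is "scene" or "top"; returns (picture, depth): 400x640x3 uint8, blue, green, red; 400x640 float32, mm along the optical axis (not along the pixel's ray), 0 where there is no reading.
- r.camera_info(name): a dict with "K" (3x3 intrinsics, pixels), "D" ([k1, k2, p1, p2, k3] as OpenCV has them; the pictures are not rectified), "view" (4x4, takes a point from world to camera coordinates). Camera axes: x right, y up, looking along -z (the intrinsics and any distortion apply to the point x, -y, -z); pixel columns grow to the right and rows downward; lengths in mm; the calibration is good to about 2 mm. A picture is of the moment at which its call begins. camera_info takes no time and is no camera call.
- r.job_done(): hands the job in; it is judged then, once.
The state is a dict: "time_s": time; "joint_pos": joint angles; "joint_velocities": joint speeds; "joint_efforts": joint torques, N m; "ee_pos": TCP position; "tcp_rot": TCP orientation; "ft_force": force on the tool from outside, world axes, zero at the start; "ft_torque": the same for the moment, N m; "finger_gap": finger opening in mm; "finger_force": force on a finger pad.
Only numpy, scipy, OpenCV 4.12 (cv2) and the standard library are available. Lean on these libraries where they do the work, as an engineer would, in place of code of your own. Each camera call takes 0.05 s, during which the arm holds its last target. There are 200 camera calls.

## Working session

There is one attempt and no reset: what is moved stays moved. The work goes in short steps, Python scripts to look and compute and a shell command to move; the robot and the scene stay as the last step left them, time stands still between calls to the robot, and variables do not carry over. Pictures are saved under pics/ and viewed, at most 14 in all, crops included, and the job is handed in when it is done.

```bash
ls; mkdir -p pics; python3 - <<'E'
from plant import r
import cv2,numpy as np
for n in("scene","top"):
    p,d=r.camera(n); cv2.imwrite(f"pics/{n}0.png",p); np.save(f"pics/{n}0.npy",d)
    i=r.camera_info(n); print(n,i)
print(r.sense(), r.tip_reach)
E
```

```text
pics
scene {'K': array([[393.14435381,   0.        , 320.72041746],
       [  0.        , 393.14435381, 204.56735438],
       [  0.        ,   0.        ,   1.        ]]), 'D': array([-0.06525752,  0.        ,  0.        ,  0.        ,  0.        ]), 'view': array([[-4.18840971e-01,  9.07948069e-01,  1.42318109e-02,
         2.49056130e+02],
       [-7.71546142e-01, -3.64095276e-01,  5.21681110e-01,
         4.05886566e+02],
       [ 4.78841091e-01,  2.07520924e-01,  8.53021849e-01,
        -1.02261965e+03],
       [ 0.00000000e+00,  0.00000000e+00,  0.00000000e+00,
         1.00000000e+00]])}
top {'K': array([[430.47215028,   0.        , 319.31988248],
       [  0.        , 430.47215028, 205.12965163],
       [  0.        ,   0.        ,   1.        ]]), 'D': array([-0.07519702,  0.        ,  0.        ,  0.        ,  0.        ]), 'view': array([[ 6.58880246e-02, -9.97825500e-01,  1.74370359e-03,
        -2.70617654e+01],
       [ 9.67280745e-01,  6.42999865e-02,  2.45425084e-01,
        -5.84965678e+02],
       [-2.45003527e-01, -1.44839230e-02,  9.69413992e-01,
        -6.80889498e+02],
       [ 0.00000000e+00,  0.00000000e+00,  0.00000000e+00,
         1.00000000e+00]])}
{'time_s': 0.1, 'joint_pos': array([ 1.25123402,  0.57645841,  0.02486016,  1.43780952, -0.0150279 ,
        1.12903235, -0.05650219]), 'joint_velocities': array([ 6.58581131e-04, -1.73137530e-03,  6.51704102e-04, -1.47894035e-03,
        2.68391396e-04, -7.59753159e-04, -7.94608579e-05]), 'joint_efforts': array([ 5.04393858e-03, -7.67312479e+01,  2.25755386e+00, -2.86608857e+01,
        1.58283021e-02,  8.61765904e-03,  1.91136689e-05]), 'ee_pos': array([ 157.5875719 , -655.94602455,  244.52730789]), 'tcp_rot': array([-3.11829491e+00, -3.69312755e-01,  3.74535130e-04]), 'ft_force': array([0.76568878, 0.24698327, 0.23444963]), 'ft_torque': array([-0.00951668,  0.01366422,  0.04818805]), 'finger_force': 0.0, 'finger_gap': 85.5550882918601} 14.0
```

View pics/top0.png

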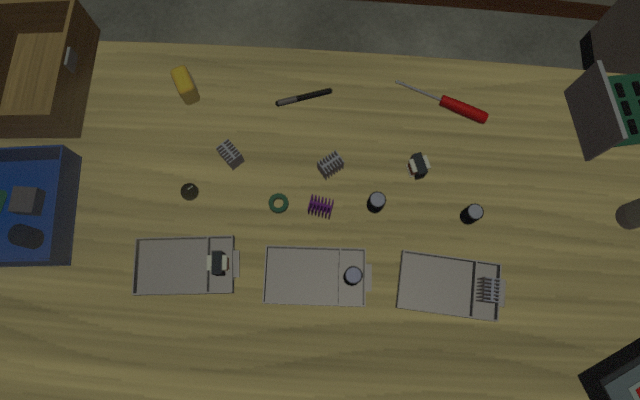

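View pics/scene0.png

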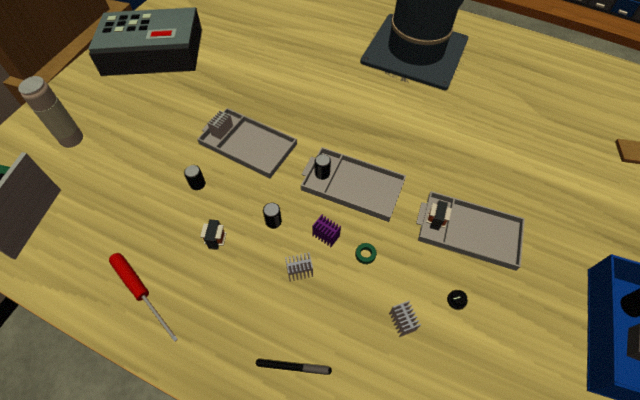

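Top view: caps are at (376,202) and (472,213), sinks at (230,153) and (330,164), and the trafo at (419,165). Things to avoid: the purple look-alike (320,207), the knob (189,191), the ring (278,203), and the screwed-down samples: trafo (218,263), cap (353,275), sink (488,290). From left to right the drawers are trafo, cap, sink. Next I'll measure positions from depth.

```bash
cat > h.py <<'E'
import cv2,numpy as np
from plant import r
def cloud(n,d=None):
    i=r.camera_info(n)
    if d is None: _,d=r.camera(n)
    h,w=d.shape; u,v=np.meshgrid(np.arange(w),np.arange(h))
    n_=cv2.undistortPoints(np.stack([u,v],-1).reshape(-1,1,2).astype(np.float64),i["K"],i["D"]).reshape(h,w,2)
    P=np.stack([n_[...,0]*d,-n_[...,1]*d,-d],-1)
    R,t=i["view"][:3,:3],i["view"][:3,3]
    W=(P-t)@R; W[d==0]=np.nan
    return W
E
python3 - <<'E'
from h import *
px={"top":dict(cap1=(376,202),cap2=(472,213),sink1=(230,153),sink2=(330,164),purp=(320,207),trafo=(419,165),knob=(189,191),ring=(278,203),sT=(218,263),sC=(353,275),sS=(488,290)),
"scene":dict(cap1=(272,214),cap2=(195,177),sink1=(404,318),sink2=(299,266),purp=(326,230),trafo=(213,233),knob=(457,299),ring=(366,253),sT=(439,212),sC=(322,166),sS=(219,125))}
H=dict(cap=46,sin=40,pur=40,tra=38,kno=18,rin=14,sT=41,sC=49,sS=43)
C={}
for n in px:
    W=cloud(n,np.load(f"pics/{n}0.npy")); C[n]=W
    b=W[150:350,100:560].reshape(-1,3); b=b[np.abs(b[:,2])<6]; print(n,"bench z",np.median(b[:,2]),b[:,2].std())
    for k,(u,v) in px[n].items():
        S=W[v-28:v+29,u-28:u+29].reshape(-1,3); h=H.get(k[:3],H.get(k))
        c0=W[v-4:v+5,u-4:u+5].reshape(-1,3); c0=np.nanmedian(c0,0)
        m=(np.abs(S[:,2]-h)<7)&(np.hypot(*(S[:,:2]-c0[:2]).T)<40); T=S[m].astype(np.float32)
        if len(T)<5: print(k,len(T));continue
        rc=cv2.minAreaRect(T[:,:2]); print(n,k,len(T),"mean",T.mean(0).round(0),"rect",np.round(rc[0]),np.round(rc[1]),round(rc[2]))
p=cv2.imread("pics/top0.png")[130:320,120:520]; p=cv2.resize(p,None,fx=2,fy=2,interpolation=2); p=cv2.convertScaleAbs(p,alpha=1.6)
cv2.imwrite("pics/crop0.png",p)
# drawer wall tops corners
W=C["top"]
for k,(x0,x1) in dict(T=(125,242),C=(255,372),S=(390,508)).items():
    S=W[225:330,x0:x1].reshape(-1,3); T=S[(S[:,2]>10)&(S[:,2]<22)].astype(np.float32)
    rc=cv2.minAreaRect(T[:,:2]); print(k,len(T),rc)
E
```

```text
top bench z 0.15146921406747071 1.7938210609084373Traceback (most recent call last):
  File "<stdin>", line 14, in <module>
cv2.error: OpenCV(4.12.0) /io/opencv/modules/imgproc/src/convhull.cpp:143: error: (-215:Assertion failed) total >= 0 && (depth == CV_32F || depth == CV_32S) in function 'convexHull'
```

```bash
cat > m.py <<'E'
from h import *
px={"top":dict(cap1=(376,202),cap2=(472,213),sink1=(230,153),sink2=(330,164),purp=(320,207),trafo=(419,165),knob=(189,191),ring=(278,203),sT=(218,263),sC=(353,275),sS=(488,290)),
"scene":dict(cap1=(272,214),cap2=(195,177),sink1=(404,318),sink2=(299,266),purp=(326,230),trafo=(213,233),knob=(457,299),ring=(366,253),sT=(439,212),sC=(322,166),sS=(219,125))}
H=dict(cap=46,sin=40,pur=40,tra=38,kno=18,rin=14,sT=41,sC=49,sS=43)
C={}
for n in px:
    W=cloud(n,np.load(f"pics/{n}0.npy")); C[n]=W
    b=W[150:350,100:560].reshape(-1,3); b=b[np.abs(b[:,2])<6]; print(n,"bench z",np.median(b[:,2]),b[:,2].std())
    for k,(u,v) in px[n].items():
        S=W[v-28:v+29,u-28:u+29].reshape(-1,3); h=H.get(k[:3],H.get(k))
        c0=W[v-4:v+5,u-4:u+5].reshape(-1,3); c0=np.nanmedian(c0,0)
        m=(np.abs(S[:,2]-h)<7)&(np.hypot(*(S[:,:2]-c0[:2]).T)<40); T=np.ascontiguousarray(S[m][:,:2],np.float32)
        if len(T)<5: print(k,len(T));continue
        rc=cv2.minAreaRect(T); print(n,k,len(T),"mean",T.mean(0).round(0),"rect",np.round(rc[0]),np.round(rc[1]),round(rc[2]))
p=cv2.imread("pics/top0.png")[130:320,120:520]; p=cv2.resize(p,None,fx=2,fy=2,interpolation=2); p=cv2.convertScaleAbs(p,alpha=1.6)
cv2.imwrite("pics/crop0.png",p)
W=C["top"]
for k,(x0,x1) in dict(T=(125,242),C=(255,372),S=(390,508)).items():
    S=W[225:330,x0:x1].reshape(-1,3); T=np.ascontiguousarray(S[(S[:,2]>10)&(S[:,2]<22)][:,:2],np.float32)
    rc=cv2.minAreaRect(T); print(k,len(T),rc)
E
python3 m.py
```

```text
top bench z 0.15146921406747071 1.7938210609084373
top cap1 236 mean [609. -92.] rect [610. -93.] [30. 30.] 1
top cap2 228 mean [ 599. -272.] rect [ 600. -273.] [29. 32.] 3
top sink1 298 mean [689. 193.] rect [689. 193.] [44. 30.] 45
top sink2 238 mean [679.  -3.] rect [680.  -3.] [31. 42.] 38
top purp 210 mean [595.  11.] rect [596.  10.] [42. 31.] 80
top trafo 344 mean [ 689. -171.] rect [ 689. -172.] [42. 38.] 19
top knob 152 mean [613. 266.] rect [613. 266.] [24. 25.] 17
top ring 226 mean [600.  91.] rect [600.  90.] [36. 36.] 6
top sT 393 mean [478. 188.] rect [478. 189.] [42. 35.] 7
top sC 249 mean [471. -55.] rect [470. -56.] [28. 30.] 4
top sS 265 mean [ 460. -301.] rect [ 461. -302.] [32. 43.] 84
scene bench z 0.09769094064238534 1.493205262284949
scene cap1 223 mean [613. -91.] rect [612. -92.] [30. 29.] 28
scene cap2 199 mean [ 602. -271.] rect [ 601. -273.] [30. 31.] 24
scene sink1 346 mean [690. 192.] rect [690. 193.] [43. 30.] 43
scene sink2 249 mean [681.  -2.] rect [681.  -3.] [31. 42.] 39
scene purp 291 mean [597.  11.] rect [597.  10.] [43. 30.] 78
scene trafo 380 mean [ 691. -170.] rect [ 690. -171.] [44. 37.] 19
scene knob 187 mean [616. 267.] rect [615. 268.] [25. 24.] 30
scene ring 263 mean [603.  92.] rect [602.  92.] [37. 36.] 81
scene sT 329 mean [479. 189.] rect [479. 189.] [43. 35.] 5
scene sC 184 mean [473. -54.] rect [471. -54.] [33. 29.] 25
scene sS 236 mean [ 462. -301.] rect [ 461. -302.] [33. 43.] 85
T 1055 ((471.5406188964844, 251.33551025390625), (107.61404418945312, 197.17984008789062), 5.945194721221924)
C 922 ((468.4189147949219, 7.599212646484375), (105.1745834350586, 196.66941833496094), 1.919435739517212)
S 1055 ((465.701171875, -239.69882202148438), (198.45440673828125, 107.41151428222656), 85.37727355957031)
```

View pics/crop0.png

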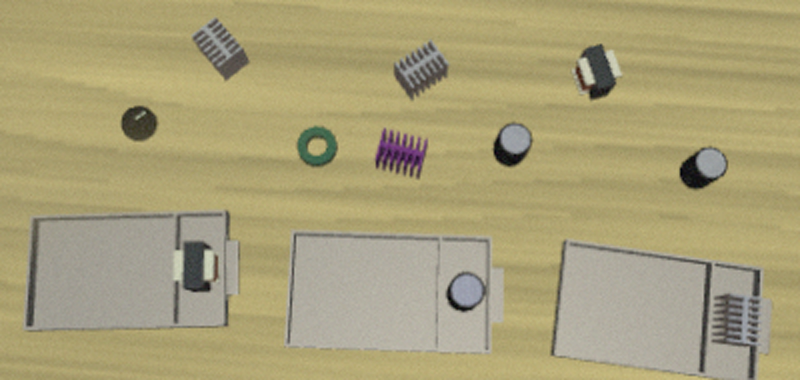

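Crop: the two caps are black cylinders with bright tops at crop (513,140) and (705,165). The grey finned sinks are at (220,48) and (420,68), with the purple one at (402,153) excluded. The trafo core runs along roughly world x at (597,70). Before crossing, I'll check obstacle heights on the first path.

```bash
python3 - <<'E'
from h import *
P=np.concatenate([cloud(n,np.load(f"pics/{n}0.npy")).reshape(-1,3) for n in("top","scene")])
P=P[P[:,2]>12]
for y in range(-700,-300,50):
    s=P[(P[:,1]>=y)&(P[:,1]<y+50)]
    print(y,[(x,int(np.nanmax(q[:,2]))) for x in range(100,800,50) for q in [s[(s[:,0]>=x)&(s[:,0]<x+50)]] if len(q)>3])
E
```

```text
-700 [(200, 76), (250, 80), (300, 80), (350, 79), (400, 77)]
-650 [(200, 77), (250, 80), (300, 80), (350, 77), (400, 71), (550, 160), (600, 163), (750, 64)]
-600 [(150, 77), (200, 78), (250, 79), (300, 81), (350, 78), (550, 160), (600, 161), (700, 63), (750, 70)]
-550 [(150, 76), (200, 77), (250, 81), (300, 80), (350, 72), (700, 121), (750, 122)]
-500 [(250, 78), (300, 78)]
-450 []
-400 []
-350 [(400, 45), (450, 45), (500, 19), (750, 25)]
```

```bash
R='[0.92,0.8,-0.28,0,0,0.46]'; python3 -m creep '[[0.92,0.8,-0.28,0,0,0.46],[0.92,0.8,-0.28,0,0,0.46],[0.92,0.8,-0.28,0,0,0.46],[0.92,0.8,-0.28,0,0,0.46],[0.92,0.8,-0.28,0,0,0.46],[0.92,0.8,-0.28,0,0,0.46],[0.92,0.8,-0.28,0,0,0.46],[0.92,0.8,-0.28,0,0,0.46],[0.92,0.8,-0.28,0,0,0.46],[0.92,0.8,-0.28,0,0,0.46],[0.92,0.8,-0.28,0,0,0.46],[0.92,0.8,-0.28,0,0,0.46]]' 70 40
```

```text
time_s: 1.3
ee_pos: [380.0, -462.9, 177.6]
tcp_rot: [2.827, 1.37, 0.0]
ft_force: [0.2, -0.7, 1.1]
finger_gap: 59.3
finger_force: 0.0
```

```bash
python3 -m creep '[[0.92,0.8,-0.28,0,0,0.46],[0.92,0.8,-0.28,0,0,0.46],[0.92,0.8,-0.28,0,0,0.46],[0.92,0.8,-0.28,0,0,0.46],[0.92,0.8,-0.28,0,0,0.46],[0.92,0.8,-0.28,0,0,0.46],[0.92,0.8,-0.28,0,0,0.46],[0.92,0.8,-0.28,0,0,0.46],[0.92,0.8,-0.28,0,0,0.46],[0.92,0.8,-0.28,0,0,0.46],[0.92,0.75,-0.28,0,0,0.46],[0,0,0,0,0,0]]'
```

```text
time_s: 2.5
ee_pos: [584.1, -284.6, 115.5]
tcp_rot: [-2.283, -2.157, -0.004]
ft_force: [1.2, -0.2, 0.4]
finger_gap: 59.9
finger_force: 0.0
```

```bash
python3 -m creep '[[0.82,0.58,0,0,0,0.4],[0,0,-0.9,0,0,0],[0,0,-0.9,0,0,0],[0,0,-0.9,0,0,0],[0,0,-0.9,0,0,0],[0,0,-0.8,0,0,0],[0,0,0,0,0,0],[0,0,0,0,0,0]]' && python3 - <<'E'
from h import *
for n in("scene","top"):
    p,d=r.camera(n); cv2.imwrite(f"pics/{n}1.png",p); np.save(f"pics/{n}1.npy",d)
a=cv2.imread("pics/scene1.png")[80:280,60:360]; cv2.imwrite("pics/c1.png",cv2.convertScaleAbs(cv2.resize(a,None,fx=2.5,fy=2.5),alpha=1.5))
E
```

```text
time_s: 3.3
ee_pos: [597.6, -277.6, 28.5]
tcp_rot: [-2.24, -2.203, 0.0]
ft_force: [-0.5, 0.1, 0.2]
finger_gap: 59.9
finger_force: 0.0
```

View pics/c1.png

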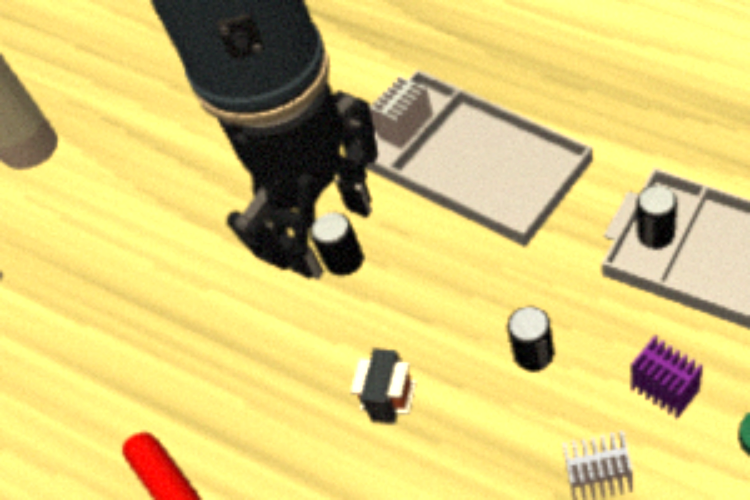

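The crop shows the fingertips at (355,205) and (310,270), straddling the cap at (338,245). I'll centre by a few mm and close.

```bash
python3 -m creep '[[0.15,0.22,0,0,0,0],[0,0,0,0,0,0],[0,0,0,0,0,0]]'; python3 -m creep '[[0,0,0,0,0,0],[0,0,0,0,0,0],[0,0,0,0,0,0],[0,0,0,0,0,0],[0,0,0,0,0,0],[0,0,0,0,0,0]]' 0 40
```

```text
time_s: 3.7
ee_pos: [600.7, -273.0, 29.0]
tcp_rot: [2.24, 2.202, 0.001]
ft_force: [-0.4, -0.1, 0.8]
finger_gap: 60.0
finger_force: 0.0
time_s: 4.3
ee_pos: [600.3, -273.5, 28.7]
tcp_rot: [2.241, 2.202, -0.0]
ft_force: [-1.4, 0.7, 5.6]
finger_gap: 31.0
finger_force: 39.6
```

```bash
python3 -m creep '[[0,0,1,0,0,0],[0,0,1,0,0,0],[0,0,1,0,0,0],[0,0,1,0,0,0],[-0.4,1,0,0,0,0],[-0.4,1,0,0,0,0],[-0.4,1,0,0,0,0],[-0.4,1,0,0,0,0],[-0.4,1,0,0,0,0],[-0.4,1,0,0,0,0],[-0.4,1,0,0,0,0],[-0.4,1,0,0,0,0]]'; python3 -m creep '[[-0.4,1,0,0,0,0],[-0.4,1,0,0,0,0],[-0.4,1,0,0,0,0],[-0.4,1,0,0,0,0],[-0.4,1,0,0,0,0],[-0.4,1,0,0,0,0],[-0.4,1,0,0,0,0],[-0.4,1,0,0,0,0],[0,0,0,0,0,0],[0,0,0,0,0,0]]'
```

```text
time_s: 5.5
ee_pos: [535.8, -112.5, 108.3]
tcp_rot: [-2.24, -2.202, -0.0]
ft_force: [0.4, 0.0, -0.9]
finger_gap: 30.8
finger_force: 39.7
time_s: 6.5
ee_pos: [472.3, 46.8, 108.4]
tcp_rot: [2.239, 2.203, -0.0]
ft_force: [-0.0, 0.4, -0.1]
finger_gap: 31.1
finger_force: 39.7
```

```bash
python3 -m creep '[[-0.26,0.86,0,0,0,0],[0,0,-0.8,0,0,0],[0,0,-0.8,0,0,0],[0,0,-0.8,0,0,0],[0,0,-0.8,0,0,0],[0,0,-0.4,0,0,0],[0,0,-0.2,0,0,0],[0,0,0,0,0,0],[0,0,0,0,0,0]]'
```

```text
time_s: 7.4
ee_pos: [467.4, 63.7, 32.9]
tcp_rot: [2.241, 2.201, 0.001]
ft_force: [0.1, -0.3, -0.0]
finger_gap: 31.3
finger_force: 39.8
```

```bash
python3 -m creep '[[0,0,-0.05,0,0,0],[0,0,0,0,0,0]]'; python3 -m creep '[[0,0,0,0,0,0],[0,0,0,0,0,0],[0,0,0,0,0,0],[0,0,0.5,0,0,0],[0,0,1,0,0,0],[0,0,1,0,0,0],[0,0,1,0,0,0],[0,0,0.4,0,0,0],[0.9,-0.98,0,0,0,0],[0.9,-0.98,0,0,0,0],[0.9,-0.98,0,0,0,0],[0.9,-0.98,0,0,0,0]]' 60; python3 -m creep '[[0.9,-0.98,0,0,0,0],[0.9,-0.98,0,0,0,0],[0.9,-0.98,0,0,0,0],[0.9,-0.98,0,0,0,0],[0,0,0,0,0,0],[0,0,0,0,0,0]]' 70
```

```text
time_s: 7.6
ee_pos: [467.3, 63.9, 31.8]
tcp_rot: [2.241, 2.202, 0.001]
ft_force: [0.0, -0.2, -0.8]
finger_gap: 31.0
finger_force: 39.8
time_s: 8.8
ee_pos: [539.5, -15.4, 109.5]
tcp_rot: [-2.24, -2.202, 0.0]
ft_force: [0.9, 0.8, -0.7]
finger_gap: 51.4
finger_force: 0.0
time_s: 9.4
ee_pos: [610.7, -93.1, 109.0]
tcp_rot: [-2.241, -2.2, 0.001]
ft_force: [-0.5, 0.1, 0.4]
finger_gap: 59.8
finger_force: 0.0
```

Purely Cartesian steps track well. Next, pick the second cap and place it at (468, 14).

```bash
python3 -m creep '[[0,0,-0.9,0,0,0],[0,0,-0.9,0,0,0],[0,0,-0.9,0,0,0],[0,0,-0.9,0,0,0],[0,0,-0.42,0,0,0],[0,0,0,0,0,0],[0,0,0,0,0,0]]'; python3 -m creep '[[0,0,0,0,0,0],[0,0,0,0,0,0],[0,0,0,0,0,0],[0,0,0,0,0,0],[0,0,0,0,0,0],[0,0,0,0,0,0]]' 0 40;  python3 -m creep '[[0,0,1,0,0,0],[0,0,1,0,0,0],[0,0,1,0,0,0],[0,0,1,0,0,0],[-0.89,0.67,0,0,0,0],[-0.89,0.67,0,0,0,0],[-0.89,0.67,0,0,0,0],[-0.89,0.67,0,0,0,0],[-0.89,0.67,0,0,0,0],[-0.89,0.67,0,0,0,0],[-0.89,0.67,0,0,0,0],[-0.89,0.67,0,0,0,0]]'
```

```text
time_s: 10.1
ee_pos: [611.2, -92.4, 29.7]
tcp_rot: [2.24, 2.203, 0.0]
ft_force: [0.1, 0.0, 0.9]
finger_gap: 60.4
finger_force: 0.0
time_s: 10.7
ee_pos: [611.6, -93.0, 30.1]
tcp_rot: [2.24, 2.201, 0.001]
ft_force: [-1.6, 0.7, 6.3]
finger_gap: 30.9
finger_force: 39.3
time_s: 11.9
ee_pos: [468.1, 14.7, 109.5]
tcp_rot: [2.241, 2.201, 0.001]
ft_force: [0.6, 0.6, 0.4]
finger_gap: 30.6
finger_force: 39.7
```

```bash
python3 -m creep '[[0,0,-0.9,0,0,0],[0,0,-0.9,0,0,0],[0,0,-0.9,0,0,0],[0,0,-0.6,0,0,0],[0,0,-0.35,0,0,0],[0,0,-0.17,0,0,0],[0,0,0,0,0,0],[0,0,0,0,0,0]]';  python3 -m creep '[[0,0,0,0,0,0],[0,0,0,0,0,0],[0,0,0,0,0,0],[0,0,0.5,0,0,0],[0,0,1,0,0,0],[0,0,1,0,0,0],[0,0,1,0,0,0],[0,0,0.35,0,0,0]]' 60;  python3 -m creep '[[0.97,-0.08,0,0,0,0.52],[0.97,-0.08,0,0,0,0.52],[0.97,-0.08,0,0,0,0.52],[0.97,-0.08,0,0,0,0.52],[0.97,-0.08,0,0,0,0.52],[0.97,-0.08,0,0,0,0.52],[0.97,-0.08,0,0,0,0.52],[0.97,-0.08,0,0,0,0.52],[0.97,-0.08,0,0,0,0.52],[0.97,-0.08,0,0,0,0.52],[0.97,-0.08,0,0,0,0.52],[0,0,0,0,0,0]]' 70
```

```text
time_s: 12.7
ee_pos: [469.1, 14.3, 33.2]
tcp_rot: [2.24, 2.202, 0.001]
ft_force: [0.3, -0.3, -1.2]
finger_gap: 30.9
finger_force: 39.9
time_s: 13.5
ee_pos: [469.4, 14.3, 111.8]
tcp_rot: [2.24, 2.201, 0.003]
ft_force: [0.7, -0.3, 0.1]
finger_gap: 51.1
finger_force: 0.0
time_s: 14.7
ee_pos: [683.7, -3.9, 108.9]
tcp_rot: [1.368, 2.828, 0.001]
ft_force: [-0.3, 0.2, -0.6]
finger_gap: 59.7
finger_force: 0.0
```

```bash
python3 -m creep '[[-0.15,0.05,0,0,0,0],[0,0,-0.9,0,0,0],[0,0,-0.9,0,0,0],[0,0,-0.9,0,0,0],[0,0,-0.9,0,0,0],[0,0,-0.65,0,0,0],[0,0,0,0,0,0],[0,0,0,0,0,0]]';  python3 -m creep '[[0,0,0,0,0,0],[0,0,0,0,0,0],[0,0,0,0,0,0],[0,0,0,0,0,0],[0,0,0,0,0,0],[0,0,0,0,0,0]]' 0 40; python3 - <<'E'
from h import *
p,d=r.camera("top"); cv2.imwrite("pics/top2.png",cv2.convertScaleAbs(cv2.resize(p[120:320,180:440],None,fx=3,fy=3),alpha=1.6))
E
```

```text
time_s: 15.5
ee_pos: [678.9, -2.1, 25.1]
tcp_rot: [-1.369, -2.827, -0.0]
ft_force: [0.1, 0.4, -0.8]
finger_gap: 59.9
finger_force: 0.0
time_s: 16.1
ee_pos: [679.7, -2.2, 25.8]
tcp_rot: [1.369, 2.826, 0.001]
ft_force: [-0.4, -0.8, 5.2]
finger_gap: 29.3
finger_force: 40.4
```

View pics/top2.png

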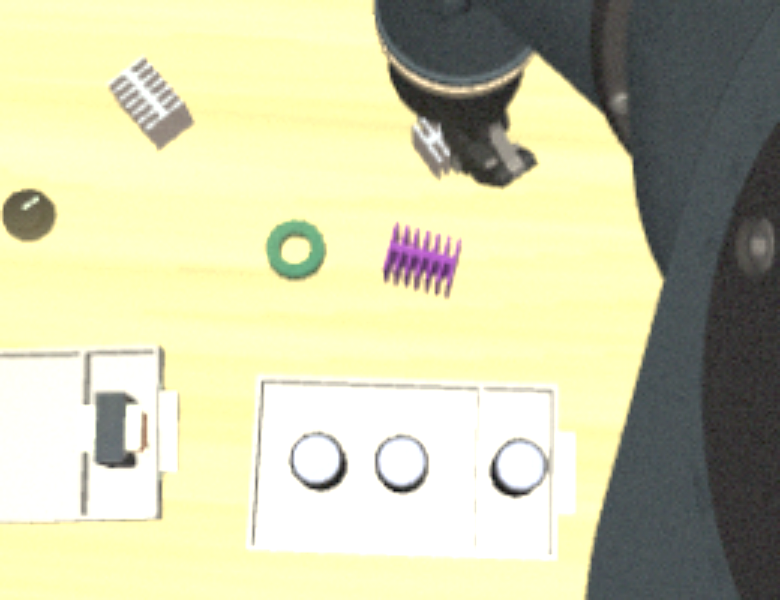

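The caps stand upright at crop (318,460) and (402,463) in the cap drawer, and the purple sink is untouched at (423,260). Now I'll carry sink 2.

```bash
python3 -m creep '[[0,0,1,0,0,0],[0,0,1,0,0,0],[0,0,1,0,0,0],[0,0,1,0,0,0],[0,0,0.2,0,0,0],[0,0,0,0,0,0]]'; python3 -m creep '[[-0.89,-0.99,0,0,0,-0.51],[-0.89,-0.99,0,0,0,-0.51],[-0.89,-0.99,0,0,0,-0.51],[-0.89,-0.99,0,0,0,-0.51],[-0.89,-0.99,0,0,0,-0.51],[-0.89,-0.99,0,0,0,-0.51],[-0.89,-0.99,0,0,0,-0.51],[-0.89,-0.99,0,0,0,-0.51],[-0.89,-0.99,0,0,0,-0.51],[-0.89,-0.99,0,0,0,-0.51],[-0.89,-0.99,0,0,0,-0.51],[-0.89,-0.99,0,0,0,-0.51]]'; python3 -m creep '[[0,0,0,0,0,0],[0,0,0,0,0,0]]'
```

```text
time_s: 16.75
ee_pos: [679.4, -2.4, 109.2]
tcp_rot: [1.369, 2.826, 0.001]
ft_force: [0.4, 0.3, -1.4]
finger_gap: 29.6
finger_force: 39.6
time_s: 17.95
ee_pos: [464.0, -240.5, 107.6]
tcp_rot: [-2.294, -2.143, 0.001]
ft_force: [-0.4, 0.5, -0.8]
finger_gap: 29.3
finger_force: 39.7
time_s: 18.15
ee_pos: [464.8, -240.1, 107.9]
tcp_rot: [-2.293, -2.146, 0.001]
ft_force: [0.6, 0.5, -1.3]
finger_gap: 29.8
finger_force: 39.7
```

```bash
python3 -m creep '[[0.05,0,-0.9,0,0,0],[0,0,-0.9,0,0,0],[0,0,-0.9,0,0,0],[0,0,-0.7,0,0,0],[0,0,-0.35,0,0,0],[0,0,-0.19,0,0,0],[0,0,0,0,0,0],[0,0,0,0,0,0]]';  python3 -m creep '[[0,0,0,0,0,0],[0,0,0,0,0,0],[0,0,0,0,0,0],[0,0,0.5,0,0,0],[0,0,1,0,0,0],[0,0,1,0,0,0],[0,0,1,0,0,0],[0,0,0.5,0,0,0]]' 60;  python3 -m creep '[[0.51,0.98,0,0,0,-0.28],[0.51,0.98,0,0,0,-0.28],[0.51,0.98,0,0,0,-0.28],[0.51,0.98,0,0,0,-0.28],[0.51,0.98,0,0,0,-0.28],[0.51,0.98,0,0,0,-0.28],[0.51,0.98,0,0,0,-0.28],[0.51,0.98,0,0,0,-0.28],[0.51,0.98,0,0,0,-0.28],[0.51,0.98,0,0,0,-0.28],[0.51,0.98,0,0,0,-0.28]]' 70; python3 -m creep '[[0.51,0.98,0,0,0,-0.28],[0.51,0.98,0,0,0,-0.28],[0.51,0.98,0,0,0,-0.28],[0.51,0.98,0,0,0,-0.28],[0.51,0.98,0,0,0,-0.28],[0.51,0.98,0,0,0,-0.28],[0.51,0.98,0,0,0,-0.28],[0.51,0.98,0,0,0,-0.28],[0.51,0.98,0,0,0,-0.28],[0.51,0.98,0,0,0,-0.28],[0.51,0.98,0,0,0,-0.28],[0,0,0,0,0,0]]'
```

```text
time_s: 18.95
ee_pos: [466.9, -239.8, 30.3]
tcp_rot: [2.292, 2.148, 0.001]
ft_force: [-1.2, -0.0, -1.2]
finger_gap: 29.5
finger_force: 39.7
time_s: 19.75
ee_pos: [467.1, -240.2, 112.1]
tcp_rot: [2.291, 2.146, 0.001]
ft_force: [0.8, -0.6, -1.5]
finger_gap: 51.2
finger_force: 0.0
time_s: 20.85
ee_pos: [578.9, -23.5, 110.0]
tcp_rot: [-2.649, -1.688, 0.0]
ft_force: [0.1, -0.4, 0.3]
finger_gap: 59.3
finger_force: 0.0
time_s: 22.05
ee_pos: [691.0, 195.6, 109.6]
tcp_rot: [-2.91, -1.178, -0.001]
ft_force: [-0.4, 0.7, 0.2]
finger_gap: 59.9
finger_force: 0.0
```

```bash
python3 -m creep '[[-0.06,-0.12,0,0,0,0],[0,0,-0.9,0,0,0],[0,0,-0.9,0,0,0],[0,0,-0.9,0,0,0],[0,0,-0.9,0,0,0],[0,0,-0.65,0,0,0],[0,0,0,0,0,0],[0,0,0,0,0,0]]';  python3 -m creep '[[0,0,0,0,0,0],[0,0,0,0,0,0],[0,0,0,0,0,0],[0,0,0,0,0,0],[0,0,0,0,0,0],[0,0,0,0,0,0]]' 0 40; python3 -m creep '[[0,0,1,0,0,0],[0,0,1,0,0,0],[0,0,1,0,0,0],[0,0,1,0,0,0],[0,0,0.2,0,0,0],[0,0,0,0,0,0]]'
```

```text
time_s: 22.85
ee_pos: [689.8, 188.2, 25.3]
tcp_rot: [2.914, 1.174, -0.0]
ft_force: [-0.1, 0.5, -0.1]
finger_gap: 59.9
finger_force: 0.0
time_s: 23.45
ee_pos: [690.3, 189.1, 26.1]
tcp_rot: [2.914, 1.174, 0.003]
ft_force: [-1.0, -0.0, 5.6]
finger_gap: 29.6
finger_force: 40.8
time_s: 24.05
ee_pos: [690.0, 188.9, 109.4]
tcp_rot: [2.914, 1.174, 0.002]
ft_force: [-0.4, -0.4, -0.3]
finger_gap: 29.2
finger_force: 40.0
```

```bash
python3 -m creep '[[-0.58,-0.96,0,0,0,0.32],[-0.58,-0.96,0,0,0,0.32],[-0.58,-0.96,0,0,0,0.32],[-0.58,-0.96,0,0,0,0.32],[-0.58,-0.96,0,0,0,0.32],[-0.58,-0.96,0,0,0,0.32],[-0.58,-0.96,0,0,0,0.32],[-0.58,-0.96,0,0,0,0.32],[-0.58,-0.96,0,0,0,0.32],[-0.58,-0.96,0,0,0,0.32]]'; python3 -m creep '[[-0.58,-0.96,0,0,0,0.32],[-0.58,-0.96,0,0,0,0.32],[-0.58,-0.96,0,0,0,0.32],[-0.58,-0.96,0,0,0,0.32],[-0.58,-0.96,0,0,0,0.32],[-0.58,-0.96,0,0,0,0.32],[-0.58,-0.96,0,0,0,0.32],[-0.58,-0.96,0,0,0,0.32],[-0.58,-0.96,0,0,0,0.32],[0,0,0,0,0,0],[0,0,0,0,0,0]]'; python3 - <<'E'
from h import *
p,d=r.camera("scene"); cv2.imwrite("pics/s3.png",cv2.convertScaleAbs(cv2.resize(p[50:290,130:450],None,fx=2.4,fy=2.4),alpha=1.5))
E
```

```text
time_s: 25.05
ee_pos: [572.3, -3.9, 107.6]
tcp_rot: [-2.634, -1.711, 0.003]
ft_force: [0.2, 0.2, -1.4]
finger_gap: 29.3
finger_force: 40.0
time_s: 26.15
ee_pos: [468.7, -176.0, 108.1]
tcp_rot: [-2.304, -2.134, 0.0]
ft_force: [0.2, 0.9, -1.0]
finger_gap: 29.5
finger_force: 40.0
```

View pics/s3.png

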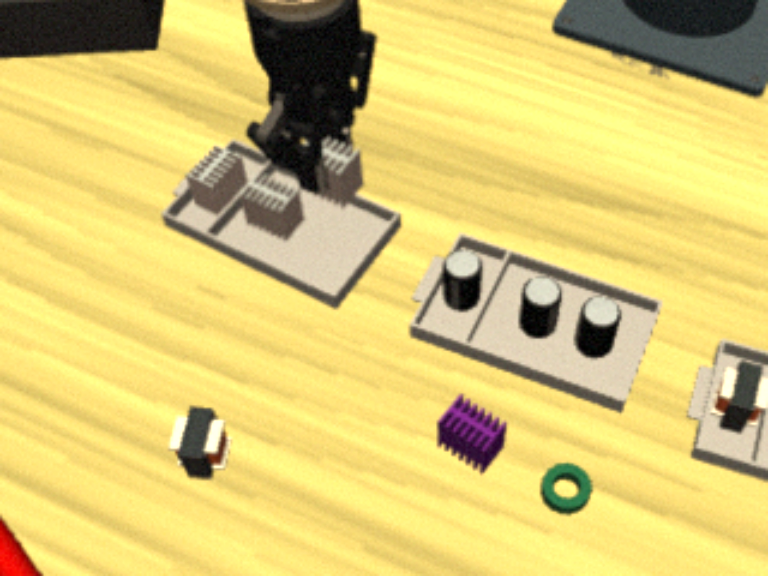

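Sink 2 stands in the sink drawer at crop (275,205) with the second one held above at (340,170). The caps are at (540,305) and (598,325). I'll place it, then go to the trafo.

```bash
python3 -m creep '[[0,0,-0.9,0,0,0],[0,0,-0.9,0,0,0],[0,0,-0.9,0,0,0],[0,0,-0.7,0,0,0],[0,0,-0.35,0,0,0],[0,0,-0.17,0,0,0],[0,0,0,0,0,0],[0,0,0,0,0,0]]';  python3 -m creep '[[0,0,0,0,0,0],[0,0,0,0,0,0],[0,0,0,0,0,0],[0,0,0.5,0,0,0],[0,0,1,0,0,0],[0,0,1,0,0,0],[0,0,1,0,0,0],[0,0,0.5,0,0,0]]' 60;  python3 -m creep '[[0.92,0.02,0,0,0,0.28],[0.92,0.02,0,0,0,0.28],[0.92,0.02,0,0,0,0.28],[0.92,0.02,0,0,0,0.28],[0.92,0.02,0,0,0,0.28],[0.92,0.02,0,0,0,0.28],[0.92,0.02,0,0,0,0.28],[0.92,0.02,0,0,0,0.28],[0.92,0.02,0,0,0,0.28],[0.92,0.02,0,0,0,0.28],[0.92,0.02,0,0,0,0.28],[0.92,0.02,0,0,0,0.28]]' 85;  python3 -m creep '[[0,0,0,0,0,0],[0,0,0,0,0,0]]'
```

```text
time_s: 27.0
ee_pos: [469.7, -175.8, 30.9]
tcp_rot: [2.303, 2.136, 0.001]
ft_force: [0.2, 1.2, -0.7]
finger_gap: 29.3
finger_force: 40.0
time_s: 27.8
ee_pos: [469.9, -176.1, 112.6]
tcp_rot: [2.302, 2.135, 0.002]
ft_force: [-0.4, -1.6, 0.6]
finger_gap: 51.2
finger_force: 0.0
time_s: 29.0
ee_pos: [690.5, -171.1, 110.4]
tcp_rot: [-1.827, -2.555, 0.0]
ft_force: [-0.4, -0.7, -0.3]
finger_gap: 72.6
finger_force: 0.0
time_s: 29.2
ee_pos: [689.5, -171.0, 110.0]
tcp_rot: [-1.829, -2.553, 0.001]
ft_force: [-0.8, 0.0, -0.9]
finger_gap: 72.5
finger_force: 0.0
```

```bash
python3 -m creep '[[0.02,0,-0.9,0,0,0],[0,0,-0.9,0,0,0],[0,0,-0.9,0,0,0],[0,0,-0.9,0,0,0],[0,0,-0.85,0,0,0],[0,0,0,0,0,0],[0,0,0,0,0,0]]';  python3 -m creep '[[0,0,0,0,0,0],[0,0,0,0,0,0],[0,0,0,0,0,0],[0,0,0,0,0,0],[0,0,0,0,0,0],[0,0,0,0,0,0]]' 0 60; python3 -m creep '[[0,0,1,0,0,0],[0,0,1,0,0,0],[0,0,1,0,0,0],[0,0,1,0,0,0],[0,0,0.5,0,0,0],[0,0,0,0,0,0]]'
```

```text
time_s: 29.9
ee_pos: [690.2, -171.2, 21.6]
tcp_rot: [-1.829, -2.554, 0.0]
ft_force: [-0.2, 0.2, 0.4]
finger_gap: 72.4
finger_force: 0.0
time_s: 30.5
ee_pos: [691.2, -171.2, 22.8]
tcp_rot: [1.828, 2.553, 0.001]
ft_force: [-0.9, 0.1, 6.1]
finger_gap: 41.3
finger_force: 61.5
time_s: 31.1
ee_pos: [691.2, -171.2, 113.0]
tcp_rot: [1.828, 2.553, 0.002]
ft_force: [0.2, 0.1, -3.2]
finger_gap: 40.9
finger_force: 61.1
```

```bash
python3 -m creep '[[-0.48,0.98,0,0,0,-0.08],[-0.48,0.98,0,0,0,-0.08],[-0.48,0.98,0,0,0,-0.08],[-0.48,0.98,0,0,0,-0.08],[-0.48,0.98,0,0,0,-0.08],[-0.48,0.98,0,0,0,-0.08],[-0.48,0.98,0,0,0,-0.08],[-0.48,0.98,0,0,0,-0.08],[-0.48,0.98,0,0,0,-0.08],[-0.48,0.98,0,0,0,-0.08],[-0.48,0.98,0,0,0,-0.08],[-0.48,0.98,0,0,0,-0.08]]'; python3 -m creep '[[-0.48,0.98,0,0,0,-0.08],[-0.48,0.98,0,0,0,-0.08],[-0.48,0.98,0,0,0,-0.08],[-0.48,0.98,0,0,0,-0.08],[-0.48,0.98,0,0,0,-0.08],[-0.48,0.98,0,0,0,-0.08],[-0.48,0.98,0,0,0,-0.08],[-0.48,0.98,0,0,0,-0.08],[-0.48,0.98,0,0,0,-0.08],[-0.48,0.98,0,0,0,-0.08],[-0.48,0.98,0,0,0,-0.08],[0,0,0,0,0,0]]';python3 -m creep '[[0,0,0,0,0,0],[0,0,0,0,0,0]]'
```

```text
time_s: 32.3
ee_pos: [574.2, 64.7, 110.4]
tcp_rot: [-1.972, -2.444, 0.002]
ft_force: [-0.1, -0.7, -2.5]
finger_gap: 41.3
finger_force: 61.2
time_s: 33.5
ee_pos: [467.5, 283.0, 110.7]
tcp_rot: [-2.092, -2.34, -0.0]
ft_force: [-1.0, -0.1, -2.3]
finger_gap: 41.2
finger_force: 61.2
time_s: 33.7
ee_pos: [469.9, 278.5, 110.9]
tcp_rot: [2.1, 2.336, -0.002]
ft_force: [-0.9, -0.2, -2.7]
finger_gap: 41.0
finger_force: 61.2
```

```bash
python3 -m creep '[[0,0.05,-0.9,0,0,0],[0,0,-0.9,0,0,0],[0,0,-0.9,0,0,0],[0,0,-0.9,0,0,0],[0,0,-0.4,0,0,0],[0,0,-0.22,0,0,0],[0,0,0,0,0,0],[0,0,0,0,0,0]]';  python3 -m creep '[[0,0,0,0,0,0],[0,0,0,0,0,0],[0,0,0,0,0,0],[0,0,0.5,0,0,0],[0,0,1,0,0,0],[0,0,1,0,0,0],[0,0,1,0,0,0],[0,0,1,0,0,0],[0,0,1,0,0,0],[0,0,1,0,0,0],[0,0,1,0,0,0],[0,0,1,0,0,0]]' 65;  python3 -m creep '[[0,1,1,0,0,0],[0,1,1,0,0,0],[0,1,1,0,0,0],[0,1,0,0,0,0],[0,1,0,0,0,0],[0,1,0,0,0,0],[0,1,0,0,0,0],[0,0,0,0,0,0],[0,0,0,0,0,0]]'; python3 - <<'E'
from h import *
for n in("top","scene"):
    p,d=r.camera(n); cv2.imwrite(f"pics/{n}4.png",cv2.convertScaleAbs(p,alpha=1.6)); np.save(f"pics/{n}4.npy",d)
E
```

```text
time_s: 34.5
ee_pos: [470.1, 280.7, 27.7]
tcp_rot: [2.099, 2.337, 0.001]
ft_force: [-0.5, 0.1, -2.4]
finger_gap: 40.8
finger_force: 61.2
time_s: 35.7
ee_pos: [469.4, 280.6, 198.8]
tcp_rot: [2.099, 2.338, 0.001]
ft_force: [1.0, -0.4, -0.3]
finger_gap: 56.0
finger_force: 0.0
time_s: 36.6
ee_pos: [469.4, 420.5, 257.5]
tcp_rot: [2.098, 2.338, -0.0]
ft_force: [-0.4, -0.4, 0.6]
finger_gap: 55.4
finger_force: 0.0
```

View pics/top4.png

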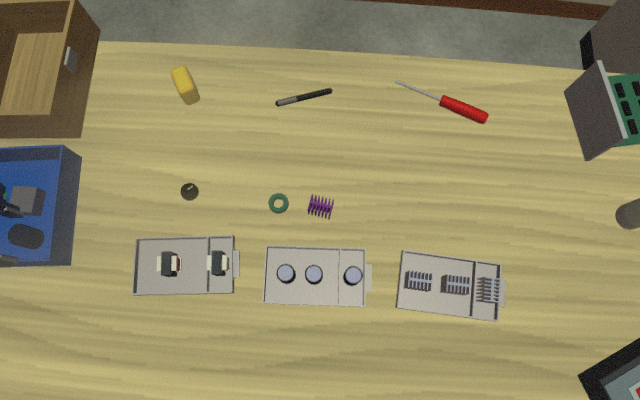

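View pics/scene4.png

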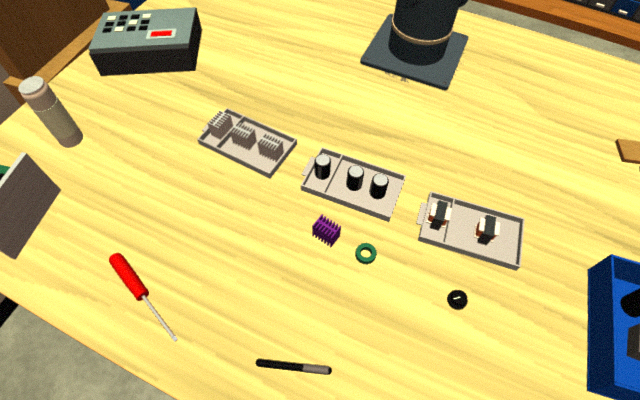

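All five parts stand in their bays: trafo (170,263), caps (286,273) and (314,273), sinks (419,280) and (456,284) in the top view. The knob, ring and purple sink haven't moved.

```bash
python3 -c "
from plant import r
s=r.sense();print(s['ee_pos'],s['ft_force'],abs(s['joint_velocities']).max());print(r.job_done())"
```

```text
[469.94542598 419.559006   257.44278985] [-0.43657148 -0.68988541  0.14091806] 0.005148991172039241
the job is handed in; nothing more can be done
None
```

The job is handed in at about 37 s on the robot's clock: both capacitors, both heatsinks and the transformer stand upright in their matching drawers in the final pictures, and the knob, ring and purple look-alike were left where they lay.

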